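# Demould the buff beaker

## Task

The upper halves of two plaster casting moulds have been taken off and each lower half still holds a dry clay beaker. Lift the pale buff (cream) beaker straight up out of its mould and stand it upright on the round plaster bat, wholly on the bat, setting it down without dropping it. Leave the pinkish red-clay beaker in its mould, and leave the moulds and the bat where they are.

Things in the scene. Friction and masses are not known exactly. Their poses are not given: they have to be found in the camera images.
- beaker_buff: the pale buff (cream) clay beaker to take out: round, hollow, open-topped, no handle; 79 mm tall, 64 mm across the rim, 65 mm at a slight belly 45 mm up, 56 mm at the foot, about 0.17 kg. Origin: centre of its underside; z up. It starts in its mould, foot 12 mm above the table, with its upper 36 mm free above the mould: grip it from above across the outside, any way round.
- mould_buff: the lower half of the plaster mould that holds the buff beaker: a round white block 120 mm across and 55 mm tall with a dark strap round it, loose on the table but heavy (1.4 kg). Its flat top has one round tapered cavity, 69 mm across at the mouth, 61 mm across at its floor, 43 mm deep (floor 12 mm above the table); the beaker stands in it with about 2 mm play all round. Origin: centre of its underside; z up.
- beaker_red: the other beaker, pinkish red clay, 85 mm tall and 69 mm across the rim, standing in a mould of the same look; it must stay there. Which of the two moulds is to the left changes. Origin: centre of its underside; z up.
- bat: the round flat plaster bat (drying disc), 200 mm across and 20 mm thick, lying on the table, loose, 0.95 kg. Origin: centre of its underside; z up; its flat top is 20 mm above the origin.
Things that resemble listed ones, but are neither listed nor needed, are in the scene too. What is shaped like the beaker_buff but yellow is not meant.

How it is judged:
By the outcome, as a careful person would: the job done as asked, in the order asked, and still so for the second after the job is handed in, with the robot touching nothing.
It also fails if it takes over 42 s, if anything falls off the work surface, if the arm or the gripper's body presses on something with over 40 N, if the wrist force passes 120 N, or if a joint passes its speed limit or range.

## Robot

A 6-joint arm with a two-finger parallel gripper is mounted at the origin on a cart in front of the work surface, level with it; the furniture and walls round the work are solid. World frame = base frame: x ahead of the robot, y to its left, z up, the work surface at z = 0. Lengths are in mm, angles in rad, forces in N, time in s.
With the tool pointing down it reaches from about 400 to 925 mm from the base axis. Payload 12.5 kg.
Tool frame: the origin (TCP) lies midway between the tips of the shut fingers; the grasp point (between the pads) lies 19 mm behind it; z points along the fingers, y is the line along which they close (so a half turn about z gives the same grasp; the last joint's range is limited). The gripper opens to 95 mm and grips with 3 to 60 N. Pads are 20 mm wide; open, the fingers measure 119 mm over their backs; the gripper's body (75 mm by 180 mm) begins 59 mm behind the grasp point.
Start: joints at [1.049, 0.491, 1.559, -0, 1.092, -0.106], TCP at [252.437, 571.771, 214.661] pointing down, gripper open.
Joint ranges: [-3.1, 3.1], [-0.84, 2.19], [0.05, 2.79], [-1.13, 4.28], [0.06, 2.93], [-2.69, 2.69]. Speed limits (rad/s): [2.22, 2.22, 2.79, 3.14, 3.14, 3.14].

## Interface

Orientations are given as [roll, pitch, yaw] about the fixed x, y, z axes, in that order (R = Rz(yaw) Ry(pitch) Rx(roll)).
In Python, from cell import state, viewer, env, models gives the robot as it stands. The module is installed in compiled form; this text tells all that it offers.
- The arm moves only by the tool arm_command, never from a script. Its argument "rows" is a list of rows, each a list of 2 entries, a list of its own where there are three numbers: the shift along the tool's x, y, z normalised to -1 to 1, where 1 is 0.25 m, then the turn about the tool's z normalised to -1 to 1, where 1 is pi rad. A call has exactly 5 rows; each row shifts and turns the commanded pose from where the row before left it, along the tool's axes as they then stand; what a row does not reach is not made up. A row lasts 1/10 s, in which the tool goes at most 50 mm and 8.59 degrees, less where a joint would pass 70% of its speed; a pose out of reach is approached as far as the arm can. A call with a number of a shift or a turn outside -1 to 1 is refused whole. A call with a gripper value outside its range is refused whole. "claw" is the opening, from 0 (shut) to 1 (fully open), set as the call begins (left out, the last holds). The fingers move at their own pace and stop on an object; the grip force is fixed at half the most. Time passes only in rows, so rows that do not move let the fingers close, or fill a call up. It gives the time, the measured TCP pose, the force, the opening and the grip force at its end, in the units of the state.
- state(): the state, without advancing time (a new reading comes with each control period).
- viewer.read_camera(name): name is "side" or "top"; returns (picture, depth): 420x560x3 uint8, red, green, blue; 420x560 float32, mm along the optical axis (not along the pixel's ray), 0 where there is no reading.
- viewer.get_calibration(name): a dict with "camera_matrix" (3x3 intrinsics, pixels), "dist_coeffs" ([k1, k2, p1, p2, k3] as OpenCV has them; the pictures are not rectified), "world_to_cam" (4x4, takes a point from world to camera coordinates). Camera axes: x right, y up, looking along -z (the intrinsics and any distortion apply to the point x, -y, -z); pixel columns grow to the right and rows downward; lengths in mm; the calibration is good to about 2 mm. A picture is of the moment at which its call begins. get_calibration takes no time and is no camera call.
- env.job_done(): hands the job in; it is judged then, once.
Trained networks look in the newest picture that a camera, given by its name, has taken for a name from the list of things; names that differ only in an ending like _2 or _b are one class to them, and where a whole thing is asked for, a point or a joint stands for the part that bears it (a point fixed in the world has none). Each returns a list of dicts, best first, with "confidence" (0 to 1); they miss things now and then, are a little off and sometimes report something else, mostly with a low value. They report only what shows in the picture. A call takes as long as a camera call. They do not tell look-alikes from the thing itself.
- models.search_frame(camera, label): "position" ([x, y, z] in mm, in world coordinates, good to about 4 mm: the middle of the surface that is visible of it).
- models.mark_of(camera, label): "position" ([x, y, z] in mm, in world coordinates, good to about 4 mm: a listed point, or the origin of a listed thing).
The state is a dict: "t": time; "joints": joint angles; "qvel": joint speeds; "tau": joint torques, N m; "eef_pos": TCP position; "tcp_rot": TCP orientation; "ft_force": force on the tool from outside, world axes, zero at the start; "moment": the same for the moment, N m; "opening": opening from 0.0 (shut) to 1.0 (fully open); "grip_force": force on a finger pad.
Only numpy, scipy, OpenCV 4.12 (cv2) and the standard library are available. Lean on these libraries where they do the work, as an engineer would, in place of code of your own. Each camera call takes 0.05 s, during which the arm holds its last target. There are 200 camera calls.

## Working session

There is one attempt and no reset: what is moved stays moved. The work goes in short steps, Python scripts to look and compute and a tool call to move; the robot and the scene stay as the last step left them, time stands still between calls to the robot, and variables do not carry over. Pictures are saved under pics/ and viewed, at most 10 in all, crops included, and the job is handed in when it is done.

Besides the shell and the picture viewer there is one more tool, called after "Call:" by a JSON object that holds its "name" and its "arguments", one argument or row to a line. arm_command: Moves the arm, as the interface text tells. Scaled input: -1 to 1 covers 0.25 m each way for a shift and pi rad each way for a turn. Its arguments: {"type":"object","properties":{"rows":{"type":"array","items":{"type":"array"}},"claw":{"type":"number"}},"required":["rows"]}

```bash
mkdir -p pics
cat > h.py <<'E'
import numpy as np, cv2
from cell import state, viewer, env, models
def world(cam, depth):
    c=viewer.get_calibration(cam); K=np.array(c["camera_matrix"]); D=np.array(c["dist_coeffs"])
    h,w=depth.shape; v,u=np.mgrid[:h,:w]
    n=cv2.undistortPoints(np.stack([u,v],-1).reshape(-1,1,2).astype(np.float64),K,D).reshape(h,w,2)
    P=np.stack([n[...,0]*depth,-n[...,1]*depth,-depth,np.ones_like(depth)],-1)
    return (P@np.linalg.inv(np.array(c["world_to_cam"])).T)[...,:3]
def look(cam,name):
    im,d=viewer.read_camera(cam); cv2.imwrite(f"pics/{name}.png",im[...,::-1]); return im,d,world(cam,d)
E
python3 - <<'E'
from h import *
s=state(); print({k:np.round(s[k],3) for k in("t","eef_pos","tcp_rot","ft_force","opening")})
for c in("top","side"):
    im,d,W=look(c,c+"0"); np.savez(f"{c}0.npz",im=im,W=W,d=d)
    for l in("beaker_buff","mould_buff","beaker_red","bat"):
        for r in models.mark_of(c,l)[:4]: print(c,l,np.round(r["position"]),round(r["confidence"],2))
E
```

```text
{'t': np.float64(0.0), 'eef_pos': array([252.306, 571.532, 214.042]), 'tcp_rot': array([-3.14 , -0.   ,  2.726]), 'ft_force': array([-0.683, -0.86 , -0.114]), 'opening': np.float64(1.003)}
top beaker_buff [ 448. -305.    0.] 0.87
top beaker_buff [ 489. -158.   13.] 0.77
top beaker_buff [633.  -7.  -0.] 0.7
top beaker_buff [ 345. -175.    0.] 0.62
top mould_buff [ 487. -153.   -4.] 0.84
top beaker_red [460.  16.  16.] 0.8
top bat [465. 282.  -1.] 0.62
side beaker_buff [ 487. -155.   13.] 0.82
side beaker_buff [ 447. -303.   -1.] 0.66
side beaker_buff [ 342. -179.    1.] 0.63
side mould_buff [ 492. -158.    2.] 0.63
side beaker_red [462.  18.  13.] 0.69
side bat [464. 285.   1.] 0.77
```

View pics/top0.png

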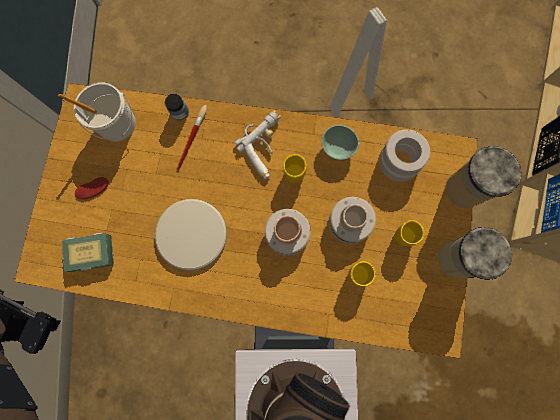

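View pics/side0.png

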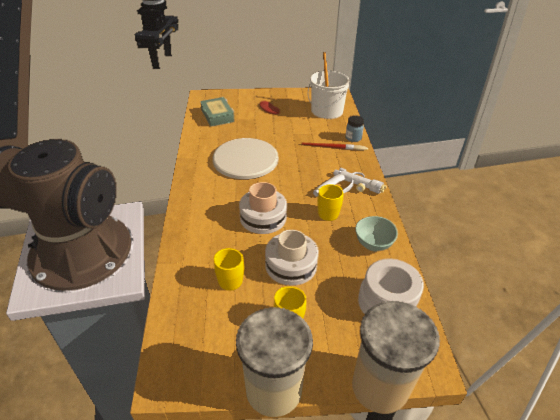

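The top view shows the buff beaker in its mould at about (354,216), the red one at (288,230), the bat at (190,235), and loose yellow look-alikes. The side view agrees, with buff at (292,245). Next I'll refine the positions from depth.

Run:
```python
from h import *
from scipy.optimize import least_squares
def fit(P,r,c0):
    f=lambda p:np.hypot(P[:,0]-p[0],P[:,1]-p[1])-r
    s=least_squares(f,c0,loss="soft_l1",f_scale=2); return np.round(s.x,1),len(P),round(float(np.sqrt(np.mean(f(s.x)**2))),1)
for c in("top","side"):
    z=np.load(c+"0.npz"); W=z["W"]; 
    near=lambda x,y,r:np.hypot(W[...,0]-x,W[...,1]-y)<r
    m=near(488,-156,45)&(W[...,2]>84)&(W[...,2]<100); print(c,"rim",fit(W[m],30,(488,-156)),np.median(W[m][:,2]))
    m=near(488,-156,75)&(abs(W[...,2]-55)<6); print(" mouldtop mean",W[m].mean(0).round(1),cv2.minEnclosingCircle(W[m][:,:2].astype(np.float32)))
    m=near(465,283,115)&(abs(W[...,2]-20)<7); print(" bat",W[m].mean(0).round(1),cv2.minEnclosingCircle(W[m][:,:2].astype(np.float32)))
s=state();r=s["tcp_rot"]; from scipy.spatial.transform import Rotation as R
print(R.from_euler("xyz",r).as_matrix().round(3)); print(s["eef_pos"])
```

```text
top rim (array([ 491.8, -156.6]), 118, 1.8) 89.8786283286658
 mouldtop mean [ 489.8 -155.4   55. ] ((491.7672119140625, -157.2727508544922), 59.759666442871094)
 bat [462.4 282.2  19.1] ((464.38037109375, 283.50921630859375), 100.09208679199219)
side rim (array([ 490.8, -160.6]), 193, 1.5) 89.28825799441233
 mouldtop mean [ 486.3 -175.4   55.1] ((489.9504089355469, -160.6886749267578), 60.90349197387695)
 bat [462.3 271.7  19.6] ((462.1519470214844, 281.7428283691406), 103.4019775390625)
[[-0.915  0.404  0.   ]
 [ 0.404  0.915  0.   ]
 [-0.     0.    -1.   ]]
[252.43347177 571.75163344 214.6204596 ]
```

Call:
{"name": "arm_command", "arguments": {
  "rows": [
    [[-0.13,-0.07,0],0],
    [[-0.13,-0.07,0],0],
    [[-0.13,-0.07,0],0],
    [[-0.13,-0.07,0],0],
    [[-0.13,-0.07,0],0]
  ],
  "claw": 1
}}

```text
t: 1.0
eef_pos: [366.5, 424.9, 214.8]
tcp_rot: [3.141, 0.0, 2.726]
ft_force: [0.2, 0.8, -0.2]
opening: 1.001
grip_force: 0.0
```

Call:
{"name": "arm_command", "arguments": {
  "rows": [
    [[-0.13,-0.07,0],0],
    [[-0.13,-0.07,0],0],
    [[-0.13,-0.07,0],0],
    [[-0.13,-0.07,0],0],
    [[-0.13,-0.07,0],0]
  ]
}}

```text
t: 1.5
eef_pos: [479.8, 279.1, 214.8]
tcp_rot: [3.141, 0.0, 2.726]
ft_force: [-0.3, 0.5, 0.4]
opening: 1.003
grip_force: 0.0
```

Call:
{"name": "arm_command", "arguments": {
  "rows": [
    [[-0.075,-0.158,0],0],
    [[-0.075,-0.158,0],0],
    [[-0.075,-0.158,0],0],
    [[-0.075,-0.158,0],0],
    [[-0.075,-0.158,0],0]
  ]
}}

```text
t: 2.0
eef_pos: [484.9, 60.2, 214.8]
tcp_rot: [3.141, 0.001, 2.726]
ft_force: [0.4, -0.3, -0.4]
opening: 1.002
grip_force: 0.0
```

Call:
{"name": "arm_command", "arguments": {
  "rows": [
    [[-0.075,-0.158,0],0],
    [[-0.075,-0.158,0],0],
    [[-0.075,-0.158,0],0],
    [[-0.075,-0.158,0],0],
    [[-0.075,-0.158,0],0]
  ]
}}

```text
t: 2.5
eef_pos: [490.8, -158.5, 214.8]
tcp_rot: [3.141, 0.001, 2.726]
ft_force: [0.7, 0.9, 0.3]
opening: 1.0
grip_force: 0.0
```

Call:
{"name": "arm_command", "arguments": {
  "rows": [
    [[0,0,0.07],0],
    [[0,0,0.07],0],
    [[0,0,0.07],0],
    [[0,0,0.07],0],
    [[0,0,0],0]
  ]
}}

```text
t: 3.0
eef_pos: [490.2, -156.4, 143.0]
tcp_rot: [3.141, -0.003, 2.726]
ft_force: [0.3, -0.2, -0.1]
opening: 1.0
grip_force: 0.0
```

Run:
```python
from h import *
im,d,W=look("side","s1"); cv2.imwrite("pics/s1c.png",cv2.resize(im[150:330,180:420,::-1],None,fx=3,fy=3))
im,d,W=look("top","t1"); cv2.imwrite("pics/t1c.png",cv2.resize(im[140:300,250:460,::-1],None,fx=3,fy=3))
s=state(); print(s["eef_pos"],s["t"],s["joints"])
```

```text
[ 491.17343285 -156.71300902  144.94775384] 3.1 [-4.37061958e-01  4.26626731e-01  1.90306053e+00  1.10255803e-04
  8.12076926e-01 -1.59219311e+00]
```

View pics/s1c.png

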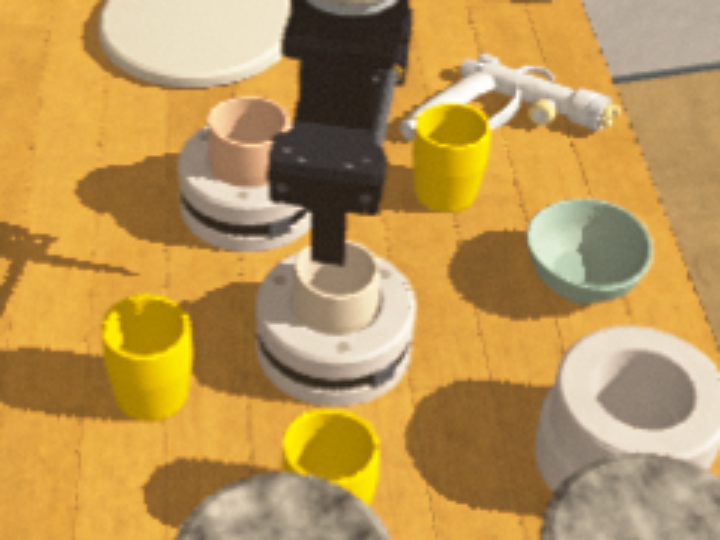

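The side view shows the gripper above the buff beaker in its mould, at about (337,285) in the crop, with clear space around it. I'll descend next and pre-close gently.

Call:
{"name": "arm_command", "arguments": {
  "rows": [
    [[-0.003,-0.007,0.07],0],
    [[0,0,0.07],0],
    [[0,0,0.07],0],
    [[0,0,0.07],0],
    [[0,0,0.05],0]
  ]
}}

```text
t: 3.6
eef_pos: [491.4, -158.7, 62.2]
tcp_rot: [3.142, 0.001, 2.726]
ft_force: [0.3, -0.7, 0.4]
opening: 1.001
grip_force: 0.0
```

Call:
{"name": "arm_command", "arguments": {
  "rows": [
    [[0,0,0],0],
    [[0,0,0],0],
    [[0,0,0],0],
    [[0,0,0],0],
    [[0,0,0],0]
  ],
  "claw": 0.73
}}

```text
t: 4.1
eef_pos: [491.2, -158.6, 62.6]
tcp_rot: [3.142, 0.001, 2.726]
ft_force: [-0.7, -0.7, 0.4]
opening: 0.737
grip_force: 0.0
```

No contact at 70 mm, so the gripper is centred to about 2.5 mm. Closing now.

Call:
{"name": "arm_command", "arguments": {
  "rows": [
    [[0,0,0],0],
    [[0,0,0],0],
    [[0,0,0],0],
    [[0,0,0],0],
    [[0,0,0],0]
  ],
  "claw": 0.7
}}

```text
t: 4.6
eef_pos: [491.0, -158.6, 62.1]
tcp_rot: [3.141, -0.0, 2.726]
ft_force: [1.0, 0.3, 0.7]
opening: 0.696
grip_force: 0.0
```

Call:
{"name": "arm_command", "arguments": {
  "rows": [
    [[0,0,0],0],
    [[0,0,0],0],
    [[0,0,0],0],
    [[0,0,0],0],
    [[0,0,0],0]
  ],
  "claw": 0.5
}}

```text
t: 5.1
eef_pos: [491.0, -158.5, 62.1]
tcp_rot: [3.141, 0.0, 2.726]
ft_force: [0.3, -0.3, -0.5]
opening: 0.65
grip_force: 30.0
```

Call:
{"name": "arm_command", "arguments": {
  "rows": [
    [[0,0,-0.02],0],
    [[0,0,-0.04],0],
    [[0,0,-0.04],0],
    [[0,0,-0.04],0],
    [[0,0,-0.04],0]
  ]
}}

```text
t: 5.6
eef_pos: [491.1, -158.6, 108.3]
tcp_rot: [3.142, 0.001, 2.726]
ft_force: [-0.3, -0.5, -1.9]
opening: 0.654
grip_force: 29.9
```

Call:
{"name": "arm_command", "arguments": {
  "rows": [
    [[0,0,-0.08],0],
    [[0,0,-0.08],0],
    [[0,0,-0.08],0],
    [[0,0,-0.08],0],
    [[0,0,-0.06],0]
  ]
}}

```text
t: 6.1
eef_pos: [491.0, -158.6, 204.1]
tcp_rot: [3.142, 0.002, 2.726]
ft_force: [0.1, -0.7, -1.6]
opening: 0.653
grip_force: 29.9
```

Run:
```python
from h import *
im,d,W=look("side","s2"); cv2.imwrite("pics/s2c.png",cv2.resize(im[100:330,180:420,::-1],None,fx=2.5,fy=2.5))
s=state(); print(s["eef_pos"],s["t"],s["ft_force"],s["opening"])
```

```text
[ 491.76088405 -158.87517184  205.96169853] 6.15 [ 0.7339202  -1.53366535  0.3567338 ] 0.6523116552677721
```

View pics/s2c.png

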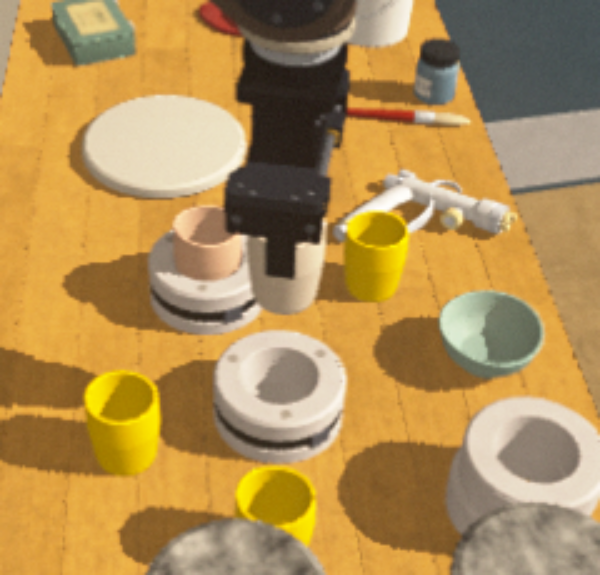

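The crop shows the buff beaker at (285,265), held upright clear of its empty mould at (280,390). Carrying it to the bat.

Call:
{"name": "arm_command", "arguments": {
  "rows": [
    [[0.03,0.06,0],0],
    [[0.054,0.1045,0],0],
    [[0.054,0.1045,0],0],
    [[0.054,0.1045,0],0],
    [[0.054,0.1045,0],0]
  ]
}}

```text
t: 6.65
eef_pos: [482.1, -22.5, 201.5]
tcp_rot: [-3.142, -0.001, 2.726]
ft_force: [0.4, 0.2, -1.9]
opening: 0.65
grip_force: 29.9
```

Call:
{"name": "arm_command", "arguments": {
  "rows": [
    [[0.054,0.1045,0],0],
    [[0.054,0.1045,0],0],
    [[0.054,0.1045,0],0],
    [[0.054,0.1045,0],0],
    [[0.054,0.1045,0],0]
  ]
}}

```text
t: 7.15
eef_pos: [472.8, 124.2, 201.5]
tcp_rot: [-3.141, -0.001, 2.726]
ft_force: [0.6, -0.8, -1.1]
opening: 0.651
grip_force: 29.9
```

Call:
{"name": "arm_command", "arguments": {
  "rows": [
    [[0.054,0.1045,0],0],
    [[0.054,0.1045,0],0],
    [[0.054,0.1045,0],0],
    [[0.054,0.1045,0],0],
    [[0.054,0.1045,0],0]
  ]
}}

```text
t: 7.65
eef_pos: [463.7, 270.8, 201.4]
tcp_rot: [-3.141, -0.001, 2.726]
ft_force: [-0.1, 0.2, -1.8]
opening: 0.653
grip_force: 29.9
```

Call:
{"name": "arm_command", "arguments": {
  "rows": [
    [[0.024,0.045,0],0],
    [[0,0,0.07],0],
    [[0,0,0.08],0],
    [[0,0,0.08],0],
    [[0,0,0.06],0]
  ]
}}

```text
t: 8.15
eef_pos: [463.0, 281.5, 128.1]
tcp_rot: [-3.14, -0.001, 2.726]
ft_force: [-0.6, -0.6, -1.5]
opening: 0.657
grip_force: 29.9
```

Run:
```python
from h import *
im,d,W=look("side","s3"); cv2.imwrite("pics/s3c.png",cv2.resize(im[60:220,160:360,::-1],None,fx=3,fy=3))
s=state(); print(s["eef_pos"],s["t"],s["ft_force"],s["opening"])
p=s["eef_pos"]
m=(np.hypot(W[...,0]-p[0],W[...,1]-p[1])<40)&(W[...,2]>24)&(W[...,2]<p[2]-8); print(m.sum(),np.percentile(W[m][:,2],[0,1,2,5,10,50]))
```

```text
[462.33710845 281.13582663 126.21365991] 8.2 [-1.56768857 -0.6355057  -4.65704845] 0.6504684543813402
188 [ 77.43823037  81.20907802  81.71438039  83.23434183  85.35444645
 100.88145256]
```

View pics/s3c.png

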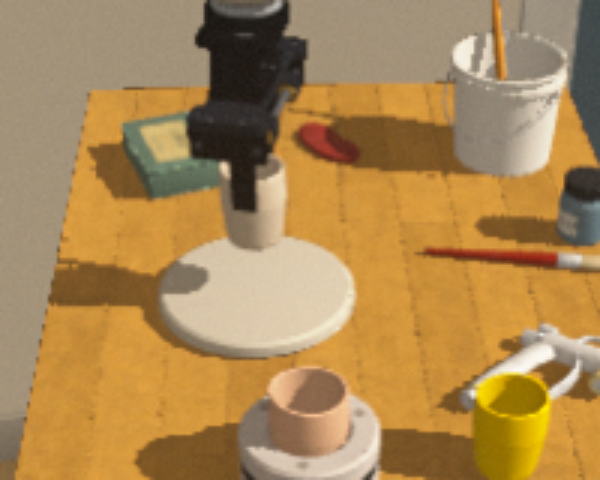

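The crop shows the beaker upright at (255,205), hanging over the bat, which is centred at about (257,290). Its foot is about 57 mm above the bat top, so I'll lower it and then creep.

Call:
{"name": "arm_command", "arguments": {
  "rows": [
    [[0,0,0.06],0],
    [[0,0,0.06],0],
    [[0,0,0.05],0],
    [[0,0,0.03],0],
    [[0,0,0],0]
  ]
}}

```text
t: 8.7
eef_pos: [463.7, 281.6, 78.9]
tcp_rot: [-3.14, -0.001, 2.726]
ft_force: [-1.0, 0.1, -2.1]
opening: 0.653
grip_force: 29.9
```

Call:
{"name": "arm_command", "arguments": {
  "rows": [
    [[0,0,0.006],0],
    [[0,0,0.006],0],
    [[0,0,0.004],0],
    [[0,0,0.004],0],
    [[0,0,0],0]
  ]
}}

```text
t: 9.2
eef_pos: [464.1, 281.8, 74.7]
tcp_rot: [3.141, 0.0, 2.726]
ft_force: [-0.2, -0.1, -1.1]
opening: 0.652
grip_force: 29.9
```

Call:
{"name": "arm_command", "arguments": {
  "rows": [
    [[0,0,0.004],0],
    [[0,0,0.004],0],
    [[0,0,0.003],0],
    [[0,0,0],0],
    [[0,0,0],0]
  ]
}}

```text
t: 9.7
eef_pos: [464.1, 281.8, 71.9]
tcp_rot: [3.142, -0.0, 2.726]
ft_force: [0.3, 0.7, -2.0]
opening: 0.651
grip_force: 29.9
```

Call:
{"name": "arm_command", "arguments": {
  "rows": [
    [[0,0,0.003],0],
    [[0,0,0],0],
    [[0,0,0.001],0],
    [[0,0,0],0],
    [[0,0,0],0]
  ]
}}

```text
t: 10.2
eef_pos: [464.1, 281.8, 70.9]
tcp_rot: [3.142, 0.0, 2.726]
ft_force: [0.7, -0.2, -1.6]
opening: 0.653
grip_force: 29.9
```

Call:
{"name": "arm_command", "arguments": {
  "rows": [
    [[0,0,0.002],0],
    [[0,0,0],0],
    [[0,0,0.002],0],
    [[0,0,0],0],
    [[0,0,0],0]
  ]
}}

```text
t: 10.7
eef_pos: [464.1, 281.8, 69.9]
tcp_rot: [3.142, -0.0, 2.726]
ft_force: [0.7, 0.2, -1.6]
opening: 0.655
grip_force: 29.9
```

Call:
{"name": "arm_command", "arguments": {
  "rows": [
    [[0,0,0.002],0],
    [[0,0,0],0],
    [[0,0,0.002],0],
    [[0,0,0],0],
    [[0,0,0],0]
  ]
}}

```text
t: 11.2
eef_pos: [464.1, 281.9, 69.6]
tcp_rot: [3.141, 0.0, 2.726]
ft_force: [-2.4, -2.2, 10.1]
opening: 0.647
grip_force: 30.1
```

Contact (10 N). Releasing.

Call:
{"name": "arm_command", "arguments": {
  "rows": [
    [[0,0,0],0],
    [[0,0,0],0],
    [[0,0,0],0],
    [[0,0,0],0],
    [[0,0,0],0]
  ],
  "claw": 0.9
}}

```text
t: 11.7
eef_pos: [464.1, 281.8, 68.8]
tcp_rot: [3.142, -0.0, 2.726]
ft_force: [0.8, 0.3, 0.2]
opening: 0.894
grip_force: 0.0
```

Call:
{"name": "arm_command", "arguments": {
  "rows": [
    [[0,0,-0.03],0],
    [[0,0,-0.06],0],
    [[0,0,-0.1],0],
    [[0,0,-0.14],0],
    [[0,0,-0.14],0]
  ]
}}

```text
t: 12.2
eef_pos: [463.8, 281.7, 188.0]
tcp_rot: [-3.141, -0.0, 2.726]
ft_force: [0.9, 0.5, -0.4]
opening: 0.901
grip_force: 0.0
```

Call:
{"name": "arm_command", "arguments": {
  "rows": [
    [[0,0,0],0],
    [[0,0,0],0],
    [[0,0,0],0],
    [[0,0,0],0],
    [[0,0,0],0]
  ]
}}

```text
t: 12.7
eef_pos: [463.9, 281.7, 185.5]
tcp_rot: [-3.14, -0.001, 2.726]
ft_force: [-0.2, 1.1, -0.2]
opening: 0.9
grip_force: 0.0
```

Run:
```python
from h import *
im,d,W=look("side","s4"); cv2.imwrite("pics/s4c.png",cv2.resize(im[60:330,140:440,::-1],None,fx=2.2,fy=2.2))
m=(np.hypot(W[...,0]-464,W[...,1]-282)<60)&(W[...,2]>90)&(W[...,2]<110); print(m.sum(),np.median(W[m],0))
s=state(); print(s["eef_pos"],s["t"],s["ft_force"])
```

```text
132 [463.63964838 272.0330248   95.8657687 ]
[463.91980965 281.72211859 185.6482411 ] 12.75 [ 0.38754452  0.15228038 -0.69788888]
```

View pics/s4c.png

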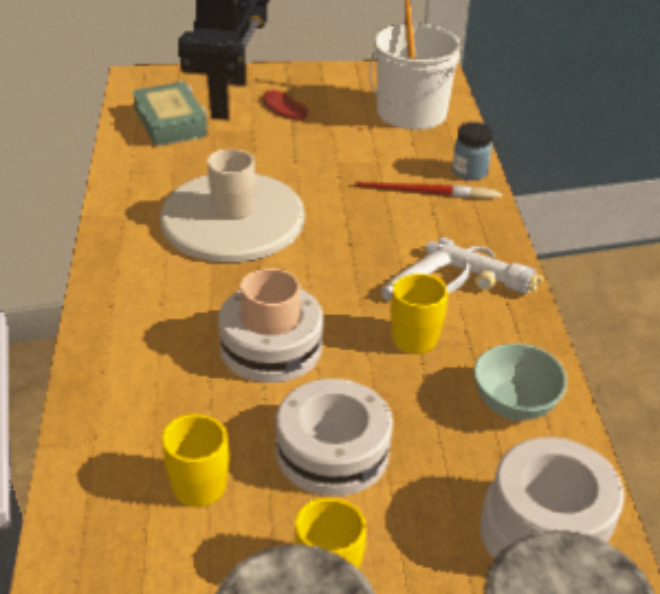

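The buff beaker stands upright in the middle of the bat at (232,185) in the crop. The red one is still in its mould at (270,300), the empty mould is in place, and the gripper is clear.

```bash
python3 -c "
from cell import env
print(env.job_done())"
```

```text
the job is handed in; nothing more can be done
None
```

The buff beaker stands upright in the middle of the bat, set down without a drop; the red beaker, moulds and bat looked undisturbed in the last picture, and the job was handed in at about 13 s (no verdict was returned).

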